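Lay out the bench files under the magnifier lamp

TASK

Swing the magnifier lamp well clear of the aluminium tray, then pull every file out of the wooden block and lay them all flat inside the tray. When all the files are in, swing the lamp back so that its head hangs over the tray, ready for inspecting them, and leave the rest of the bench as it is.

Things in the scene. Friction and masses are not known exactly. Their poses are not given: they have to be found in the camera images.
- block: dark wooden file block fixed to the bench, 70 (x) x 280 (y) x 85 mm high, origin at the centre of its underside. Four square wells, 18 mm wide and 70 mm deep, open upward on its centre line at y = -105, -35, 35 and 105 mm in its frame; a well may be empty
- tray: loose aluminium tray, 260 (x) x 240 (y) x 30 mm high, walls and floor 6 mm thick, open on top, 0.7 kg; origin at the centre of its underside. It can slide on the bench
- lamp_hinge (a point): point on the upright axis of the lamp arm, 285 mm above the bench, at mid-thickness of the arm. The fixed post there is 24 mm thick with a 100 mm round foot
- lamp_knob (a point): top end of the upright black round knob on the lamp arm, 22 mm across, standing 43 mm above the arm's upper face, 120 mm from the hinge axis; take it from above or push it to swing the arm
- lamp_head (a point): centre of the underside of the lamp head, a white disc 110 mm across and 26 mm thick (a magnifier with a lamp ring), at the end of the arm, 250 mm from the hinge axis and about 262 mm above the bench. Arm and head are 14 to 27 mm thick and lie 262 to 292 mm above the bench
- lamp (a joint): angle of the lamp arm about its upright hinge, -0.7 to 1.8 rad between stops, growing anticlockwise seen from above: near 0 (the start) the arm points to the robot's right (-y) with the head over the tray, near 1.8 away from the robot (+x, within 0.1 rad). From about 0.9 up it is clear of the tray. It stays where it is left (friction 0.2 N m)
- file0: hand file, 190 mm long, 90 g, flat blade 14 x 8 mm; may be absent. Its z axis runs from the blade tip (origin) along the steel blade (0-90 mm) and wooden handle (22 x 22 mm, rounded, 90-190 mm). It starts upright in a well of the block, tip down on the well floor 15 mm above the bench, sides square to the block, leaning up to 7 degrees; balances about 85 mm from the tip
- file0_tip (a point): tip of the blade of file0, on its axis
- file0_butt (a point): centre of the end face of the handle of file0, 190 mm from the tip
- file1: hand file, 190 mm long, 90 g, square blade 12 x 12 mm; may be absent. Its z axis runs from the blade tip (origin) along the steel blade (0-90 mm) and wooden handle (22 x 22 mm, rounded, 90-190 mm). It starts upright in a well of the block, tip down on the well floor 15 mm above the bench, sides square to the block, leaning up to 7 degrees; balances about 85 mm from the tip
- file1_tip (a point): tip of the blade of file1, on its axis
- file1_butt (a point): centre of the end face of the handle of file1, 190 mm from the tip
- file2: hand file, 190 mm long, 90 g, round blade 13 mm across; may be absent. Its z axis runs from the blade tip (origin) along the steel blade (0-90 mm) and wooden handle (22 x 22 mm, rounded, 90-190 mm). It starts upright in a well of the block, tip down on the well floor 15 mm above the bench, sides square to the block, leaning up to 7 degrees; balances about 85 mm from the tip
- file2_tip (a point): tip of the blade of file2, on its axis
- file2_butt (a point): centre of the end face of the handle of file2, 190 mm from the tip
- file3: hand file, 190 mm long, 90 g, half-round blade 13 mm across; may be absent. Its z axis runs from the blade tip (origin) along the steel blade (0-90 mm) and wooden handle (22 x 22 mm, rounded, 90-190 mm). It starts upright in a well of the block, tip down on the well floor 15 mm above the bench, sides square to the block, leaning up to 7 degrees; balances about 85 mm from the tip
- file3_tip (a point): tip of the blade of file3, on its axis
- file3_butt (a point): centre of the end face of the handle of file3, 190 mm from the tip
- brick: bystander: fire brick, 110 x 170 x 40 mm, lying flat; origin at the centre of its underside
- bowl: bystander: round steel bowl, 170 mm across, 60 mm high; origin at the centre of its base
- pliers: bystander: pliers with red grips, about 145 mm long, 66 mm wide, 18 mm high, lying along their x; origin at their pivot, at table height
- mallet: bystander: hammer lying on the bench along its x, about 300 mm long; origin about its middle, at table height
- jar: bystander: white plastic jar, 60 mm across, 75 mm tall; origin at the centre of its base
Mind the look-alikes: they are no part of the job. Leave any purple or red look-alike of the file0 alone.

How it is judged:
By the outcome, as a careful person would: the job done as asked, in the order asked, and still so for the second after the job is handed in, with the robot touching nothing.
Of file0, file1, file2, file3 only 2 to 4 are there at a start; the rules pass over those that are not, and their reading is None.
At some moment in a run one of tray may be knocked a few centimetres aside while the robot is not near it.
Once in a run the grip may slacken for a moment while it holds something.
It also fails if it takes over 210 s, if anything falls off the work surface, if the arm or the gripper's body presses on something with over 40 N, if the wrist force passes 120 N, or if a joint passes its speed limit or range.

ROBOT

A 7-joint arm with a two-finger parallel gripper is mounted at the origin on the work surface. World frame = base frame: x ahead of the robot, y to its left, z up, the work surface at z = 0. Lengths are in m, angles in degrees, forces in N, time in s.
With the tool pointing down it reaches from about 0.425 to 1.025 m from the base axis. Payload 9.4 kg.
Tool frame: the origin (TCP) lies midway between the tips of the shut fingers; the grasp point (between the pads) lies 19 mm behind it; z points along the fingers, y is the line along which they close (so a half turn about z gives the same grasp; the last joint's range is limited). The gripper opens to 85 mm and grips with 20 to 120 N. Pads are 22 mm wide; open, the fingers measure 114 mm over their backs; the gripper's body (76 mm by 85 mm) begins 54 mm behind the grasp point. The pads swing forward as they close: fully open they stand 13 mm farther back than shut.
Start: joints at [65.392, 34.337, -0.143, 91.639, 0.103, 54.024, -4.572], TCP at [0.25, -0.68, 0.231] pointing down, gripper open.
Joint ranges: [-147.43, 147.43], [-19.82, 112.94], [-74.19, 73.91], [6.32, 146.72], [-59.91, 239.91], [6.04, 106.73], [-150.56, 150.56]. Speed limits (degrees/s): [127.2, 127.2, 172.46, 172.46, 180, 180, 180].

INTERFACE

Orientations are given as [roll, pitch, yaw] about the fixed x, y, z axes, in that order (R = Rz(yaw) Ry(pitch) Rx(roll)).
In Python, from workcell import manip gives the robot as it stands.
- The arm moves only by the shell command python3 -m creep 'ROWS' [FORCE]. ROWS is JSON, a list of rows, each a list of 7 numbers: the shift along the tool's x, y, z in cm, then the turn, a rotation vector about the tool's x, y, z in rad, then the opening, from -1 (shut) to 1 (fully open). A call has 1 to 20 rows; each row shifts and turns the commanded pose from where the row before left it, along the tool's axes as they then stand; what a row does not reach is not made up. A row lasts 1/8 s, in which the tool goes at most 62.5 mm and 10.7 degrees, less where a joint would pass 70% of its speed; a pose out of reach is approached as far as the arm can. A call is refused whole if a number of a shift passes 6.25 or a number of a turn 0.188, either way. A call with a gripper value outside its range is refused whole. The fingers move at their own pace and stop on an object; FORCE is the grip in N (left out, the last holds). Time passes only in rows, so rows that do not move let the fingers close. It gives the time, the measured TCP pose, the force, the opening and the grip force at its end, in the units of the state.
- manip.get_obs(): the state, without advancing time (a new reading comes with each control period).
- manip.grab_frame(name): name is "scene" or "top"; returns the picture (384x512x3 uint8, blue, green, red); there is no depth.
- manip.camera_model(name): a dict with "fx", "fy", "cx", "cy" (pixels), "rvec" (rotation vector, rad) and "tvec" (3), from world to camera coordinates, as OpenCV has them. Camera axes: x right, y down, z forward; pixel columns grow to the right and rows downward; lengths in m; the calibration is good to about 2 mm. A picture is of the moment at which its call begins. camera_model takes no time and is no camera call.
- manip.finish_job(): hands the job in; it is judged then, once.
The state is a dict: "clock": time; "qpos": joint angles; "joint_velocities": joint speeds; "tau": joint torques, N m; "tool_pos": TCP position; "tcp_rot": TCP orientation; "contact_force": force on the tool from outside, world axes, zero at the start; "ft_torque": the same for the moment, N m; "finger_gap": finger opening in m; "grasp_force": force on a finger pad.
Only numpy, scipy, OpenCV 4.12 (cv2) and the standard library are available. Lean on these libraries where they do the work, as an engineer would, in place of code of your own. Each camera call takes 0.05 s, during which the arm holds its last target. There are 200 camera calls.

## Working session

There is one attempt and no reset: what is moved stays moved. The work goes in short steps, Python scripts to look and compute and a shell command to move; the robot and the scene stay as the last step left them, time stands still between calls to the robot, and variables do not carry over. Pictures are saved under pics/ and viewed, at most 14 in all, crops included, and the job is handed in when it is done.

```bash
mkdir -p pics; ls
python3 - <<'E'
from workcell import manip
import cv2
for n in ("scene","top"):
    im=manip.grab_frame(n); cv2.imwrite(f"pics/{n}0.png",cv2.resize(im,None,fx=1.5,fy=1.5)); cv2.imwrite(f"raw_{n}0.png",im)
    print(n,manip.camera_model(n))
print(manip.get_obs())
E
```

```text
pics
scene {'fx': 421.0215879462927, 'fy': 421.0215879462927, 'cx': 256.028103235907, 'cy': 194.0166497093323, 'rvec': array([ 1.01582655,  2.53446726, -0.93922512]), 'tvec': array([ 0.4232555 , -0.11867315,  1.73093695])}
top {'fx': 456.285181980159, 'fy': 456.285181980159, 'cx': 257.16983081383523, 'cy': 185.57831493953367, 'rvec': array([ 2.16184259, -2.12732087,  0.18164835]), 'tvec': array([-0.06554035,  0.5254873 ,  1.69745717])}
{'clock': 0.1, 'qpos': array([65.3903121 , 34.38132128, -0.14560295, 91.67455207,  0.10278484,
       54.02337794, -4.57288753]), 'joint_velocities': array([-0.00935556,  0.02173753,  0.03934075, -0.1114767 ,  0.01407026,
       -0.01996162, -0.07158714]), 'tau': array([ 5.91134289e-03, -7.77991962e+01,  1.57020606e+00, -2.58626086e+01,
        1.25800754e-02,  5.54361046e-03,  2.93572953e-05]), 'tool_pos': array([ 0.25037148, -0.67996811,  0.23049702]), 'tcp_rot': array([-1.79921199e+02,  7.17962609e-03,  2.02174669e+01]), 'contact_force': array([ 0.22917651,  1.1902823 , -0.54096504]), 'ft_torque': array([-0.0462886 , -0.02509552,  0.03525921]), 'grasp_force': 0.0, 'finger_gap': 0.08554256694182696}
```

View pics/scene0.png

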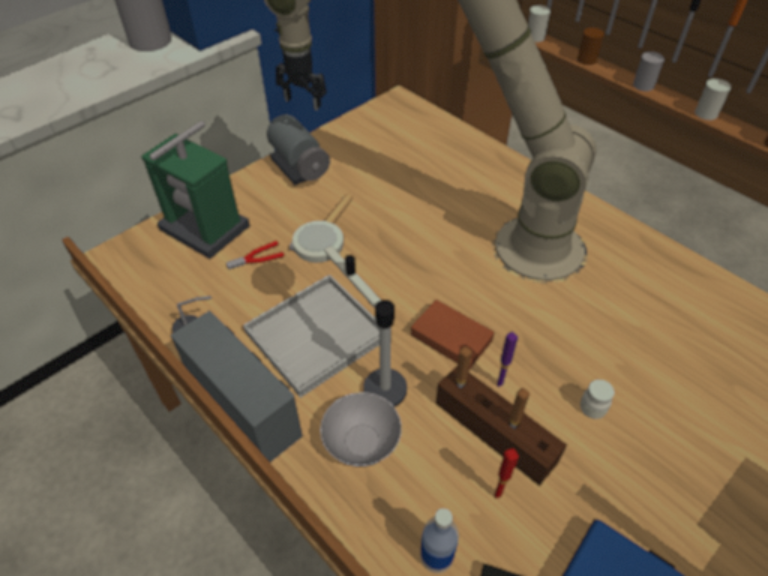

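View pics/top0.png

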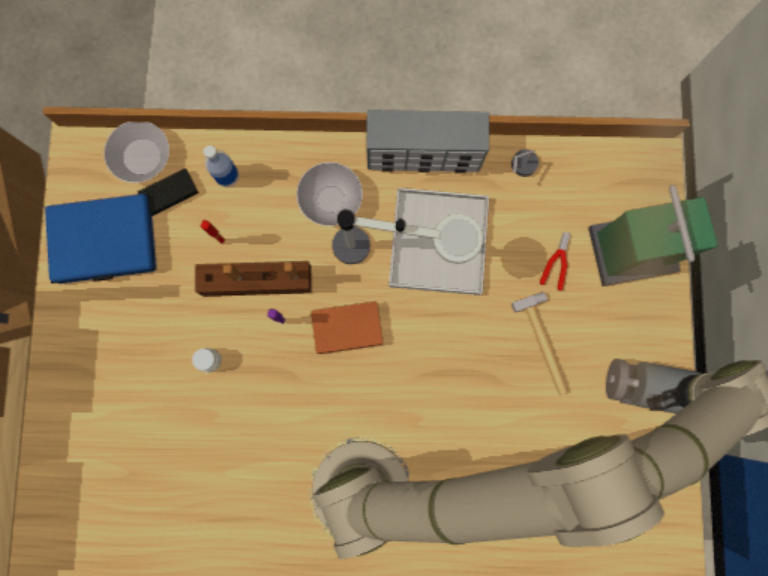

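Scene (1.5× pixels): block around (500,420) has two brown-handled files, at (463,365) and (518,405), and two empty wells. The purple (508,350) and red (508,465) files standing on the bench are the look-alikes. Lamp head (318,240), knob (350,265) and hinge (385,310) hang over the tray. Next I measure positions and confirm with one enlarged crop.

```bash
cat > h.py <<'E'
import numpy as np, cv2
from workcell import manip
M={n:manip.camera_model(n) for n in("scene","top")}
def K(m): return np.array([[m["fx"],0,m["cx"]],[0,m["fy"],m["cy"]],[0,0,1.]])
def P(n): m=M[n]; return K(m)@np.c_[cv2.Rodrigues(m["rvec"])[0],m["tvec"]]
def ray(n,uv):
    m=M[n];R=cv2.Rodrigues(m["rvec"])[0]
    return -R.T@m["tvec"], R.T@np.linalg.inv(K(m))@np.array([*uv,1.])
def onz(n,uv,z):
    o,d=ray(n,uv); return o+d*(z-o[2])/d[2]
def tri(us,ut):
    X=cv2.triangulatePoints(P("scene"),P("top"),np.float64(us),np.float64(ut)).ravel(); return X[:3]/X[3]
def proj(n,p):
    q=P(n)@np.array([*p,1.]); return q[:2]/q[2]
E
python3 - <<'E'
from h import *
s=cv2.imread("raw_scene0.png");t=cv2.imread("raw_top0.png")
a=cv2.resize(s[215:325,280:390],(550,550),interpolation=cv2.INTER_CUBIC)
b=cv2.resize(t[165:205,125:215],(720,320),interpolation=cv2.INTER_CUBIC)
cv2.imwrite("pics/c1.png",a); cv2.imwrite("pics/c2.png",b)
f=lambda x:np.round(x,4)
d=1.5
# tray rim corners z=.03 in top, block top corners z=.085
print("tray",[f(onz("top",(x/d,y/d),.03)) for x,y in((398,190),(489,195),(484,294),(390,287))])
print("block",[f(onz("top",(x/d,y/d),.085)) for x,y in((195,264),(311,262),(311,290),(195,294))])
print("knob",f(tri((350/d,258/d),(400.5/d,226/d))),"head",f(onz("top",(459/d,238/d),.29)),"hinge",f(onz("top",(350/d,226/d),.285)))
E
```

```text
tray [array([ 0.7627, -0.0857,  0.03  ]), array([ 0.7536, -0.3238,  0.03  ]), array([ 0.4922, -0.3087,  0.03  ]), array([ 0.5062, -0.0684,  0.03  ])]
block [array([0.5476, 0.4163, 0.085 ]), array([0.5576, 0.1296, 0.085 ]), array([0.4874, 0.1274, 0.085 ]), array([0.4727, 0.412 , 0.085 ])]
knob [ 0.5952 -0.0842  0.3288] head [ 0.5796 -0.2141  0.29  ] hinge [0.6035 0.0261 0.285 ]
```

View pics/c1.png

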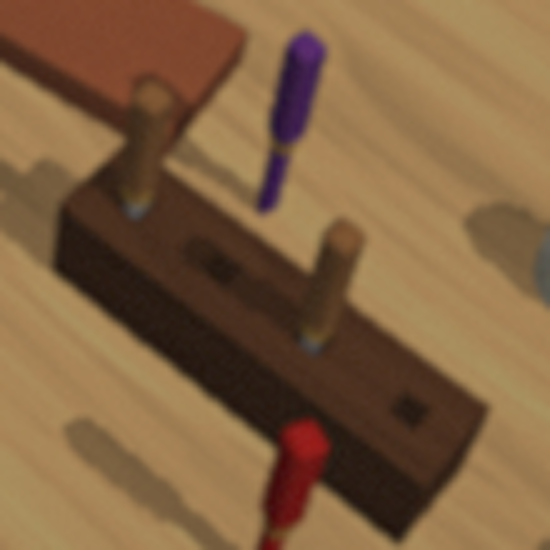

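View pics/c2.png

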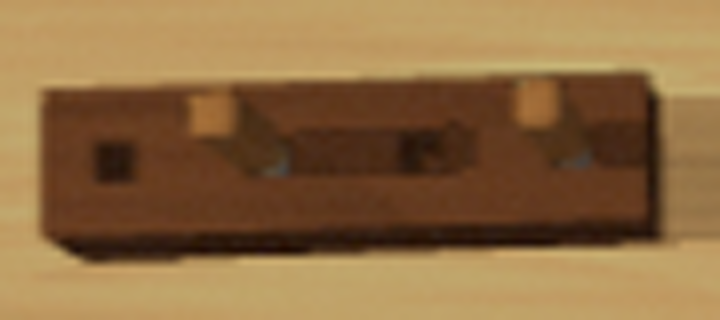

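Two candidates fit: brown-handled files in the block (c1 butts (153,88) and (345,238)). The purple file (305,45) and red file (305,435) are look-alikes standing on the bench, so I leave them alone. The other two wells are empty.

Run:
```python
from h import *
f=lambda x:np.round(x,4)
for nm,bs,bt,js,jt in (("A",(349,262.8),(151.5,179.25),(342.6,284),(159.2,185.2)),("B",(310.6,232.8),(192.25,177.9),(307,256.6),(197,184.4))):
    b=tri(bs,bt); j=tri(js,jt); print(nm,"butt",f(b),"junc",f(j),"reproj",f(proj("top",b)),"lean",f(np.degrees((b-j)[:2]/(b-j)[2])))
c=np.array([.516,.2715]);  
print("purple",f(tri((305/5+280,45/5+215),(276/1.5,313/1.5))),"red",f(tri((305/5+280,435/5+215),(208/1.5,228/1.5))))
# block wells seen
print("well empty",f(onz("top",(125+115/8,165+160/8),.085)),f(onz("top",(125+418/8,165+155/8),.085)))
```

```text
A butt [0.5168 0.3125 0.1971] junc [0.5157 0.3116 0.0706] reproj [151.0417 179.5198] lean [0.4917 0.3939]
B butt [0.5224 0.1705 0.2056] junc [0.5212 0.1701 0.0712] reproj [191.8285 178.1794] lean [0.5262 0.1547]
purple [0.4164 0.2009 0.181 ] red [0.6175 0.3683 0.1749]
well empty [0.5143 0.3798 0.085 ] [0.5191 0.2399 0.085 ]
```

Block files are nearly upright at A (0.516,0.312) and B (0.522,0.170). Lamp knob is at (0.595,-0.084). I go to the knob first: lift and turn, then travel.

```bash
python3 -m creep '[[0,0,-2.7,0,0,-0.174,1],[0,0,-2.7,0,0,-0.174,1],[0,0,-2.7,0,0,-0.174,1],[0,0,-2.7,0,0,-0.174,1],[0,0,-2.7,0,0,-0.174,1],[0,0,-2.7,0,0,-0.174,1],[0,0,-2.7,0,0,-0.174,1],[0,0,0,0,0,0,1]]' 20; python3 -c "
from h import *;o=manip.get_obs();print(o['qpos'],o['tool_pos'],o['tcp_rot'])"
```

```text
clock: 1.1
tool_pos: [0.2507, -0.6809, 0.4222]
tcp_rot: [179.9, 0.2, 90.0]
contact_force: [0.5, 0.6, -1.0]
finger_gap: 0.0855
grasp_force: 0.0
[ 76.15505677  28.04682844 -18.35042221  76.63619992   8.76043241
  76.50879937  57.8222541 ] [ 0.25066895 -0.68093438  0.42216259] [1.79912138e+02 1.59540674e-01 9.00157417e+01]
```

```bash
python3 -m creep '[[5,2.9,0,0,0,0,0],[5,2.9,0,0,0,0,0],[5,2.9,0,0,0,0,0],[5,2.9,0,0,0,0,0],[5,2.9,0,0,0,0,0],[5,2.9,0,0,0,0,0],[5,2.9,0,0,0,0,0],[5,2.9,0,0,0,0,0],[5,2.9,0,0,0,0,0],[5,2.9,0,0,0,0,0],[5,2.9,0,0,0,0,0],[4,2.4,0,0,0,0,0],[0,0,0,0,0,0,0],[0,0,0,0,0,0,0]]'; python3 -c "
from h import *;o=manip.get_obs();print(o['qpos'],o['tool_pos'],o['tcp_rot'],o['finger_gap'])"
```

```text
clock: 2.85
tool_pos: [0.593, -0.0909, 0.4191]
tcp_rot: [-179.9, 0.0, 89.9]
contact_force: [0.4, -0.7, -0.1]
finger_gap: 0.0426
grasp_force: 0.0
[ 26.24422636  19.17568865 -31.93520018  92.89913702  10.59193695
  71.07529518  -7.82017307] [ 0.59297739 -0.09090516  0.41912498] [-1.79889608e+02  1.60711361e-02  8.99118646e+01] 0.04259743935332293
```

```bash
python3 -m creep '[[0.6,0.2,-0.0,0,0,0,0],[0,0,4,0,0,0,0],[0,0,4,0,0,0,0],[0,0,2.2,0,0,0,0],[0,0,1,0,0,0,0],[0,0,0,0,0,0,-0.3],[0,0,0,0,0,0,-0.3],[0,0,0,0,0,0,-0.3]]'; python3 -c "
from h import *
for n in ('top','scene'):
    im=manip.grab_frame(n);cv2.imwrite(f'raw_{n}1.png',im)
    u,v=proj(n,(.6,-.09,.31));u=int(u);v=int(v);globals()[n]=cv2.resize(im[v-50:v+50,u-50:u+50],(400,400),interpolation=cv2.INTER_CUBIC)
cv2.imwrite('pics/k1.png',np.hstack([top,scene]))"
```

```text
clock: 3.85
tool_pos: [0.5958, -0.0843, 0.3092]
tcp_rot: [179.9, 0.0, 90.0]
contact_force: [-0.1, 0.1, -0.0]
finger_gap: 0.0302
grasp_force: 0.0
```

View pics/k1.png

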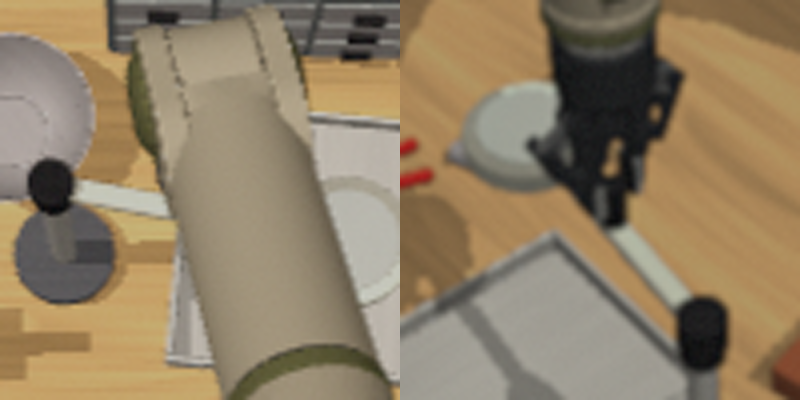

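Picture: the fingers straddle the black knob (right half, around (612,205)), clear of the arm. I swing the first half with the tool turning along.

```bash
python3 -m creep '[[-0.1,1.88,0,0,0,-0.157,-0.3],[-0.1,1.88,0,0,0,-0.157,-0.3],[-0.1,1.88,0,0,0,-0.157,-0.3],[-0.1,1.88,0,0,0,-0.157,-0.3],[-0.1,1.88,0,0,0,-0.157,-0.3],[0,0,0,0,0,0,-0.3]]'; python3 -c "
from h import *;o=manip.get_obs();print(o['qpos'])
im=manip.grab_frame('scene');cv2.imwrite('raw_scene2.png',im);cv2.imwrite('pics/k2.png',im[60:320,60:380])"
```

```text
clock: 4.7
tool_pos: [0.6847, -0.06, 0.308]
tcp_rot: [180.0, -0.1, 135.0]
contact_force: [-0.3, 0.1, 0.4]
finger_gap: 0.0297
grasp_force: 0.0
[ 25.4440271   32.77596599 -40.92436888  90.40287624  22.86532956
  65.46335745  24.38526511]
```

View pics/k2.png

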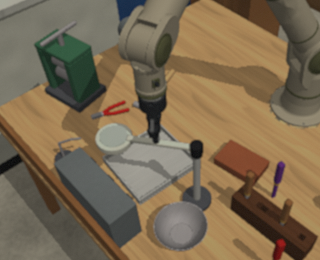

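Lamp arm follows (head at crop (113,138), knob at the fingers). Finishing the swing, then lifting off.

```bash
python3 -m creep '[[-0.1,1.88,0,0,0,-0.157,-0.3],[-0.1,1.88,0,0,0,-0.157,-0.3],[-0.1,1.88,0,0,0,-0.157,-0.3],[-0.1,1.88,0,0,0,-0.157,-0.3],[-0.1,1.88,0,0,0,-0.157,-0.3],[0,0.5,0,0,0,-0.05,-0.3],[0,0,0,0,0,0,0],[0,0,0,0,0,0,0],[0,0,-3,0,0,0,0],[0,0,-4,0,0,0,0],[0,0,-4,0,0,0,0],[0,0,0,0,0,0,0]]'; python3 -c "
from h import *;o=manip.get_obs();print(o['qpos'])"
```

```text
clock: 6.25
tool_pos: [0.7309, 0.0242, 0.4222]
tcp_rot: [180.0, 0.3, -177.3]
contact_force: [0.2, -0.5, 0.2]
finger_gap: 0.0429
grasp_force: 0.0
[ 22.0942636   35.26421962 -53.40220875  74.57364445  27.92892545
  83.12538674  63.57738539]
```

```bash
python3 -m creep '[[2.86,4.26,0,0,0,0,0.4],[2.86,4.26,0,0,0,0,0.4],[2.86,4.26,0,0,0,0,0.4],[2.86,4.26,0,0,0,0,0.4],[2.86,4.26,0,0,0,0,0.4],[2.86,4.26,0,0,0,0,0.4],[2.86,4.26,0,0,0,0,0.4],[0,0,0,0,0,0,0.4],[0,0,0,0,0,0,0.4]]'; python3 -c "
from h import *;o=manip.get_obs();print(o['qpos'])
for n in ('top','scene'):
    im=manip.grab_frame(n);cv2.imwrite(f'raw_{n}3.png',im)
cv2.imwrite('pics/t3.png',cv2.resize(cv2.imread('raw_top3.png')[60:240,80:400],(800,450)))"
```

```text
clock: 7.38
tool_pos: [0.5159, 0.3109, 0.4177]
tcp_rot: [-179.9, -0.0, -177.3]
contact_force: [0.4, -0.8, 0.1]
finger_gap: 0.0598
grasp_force: 0.0
[  1.92435502  25.27309241 -57.48430121  91.89995237  21.91866617
  75.02986692  33.88695428]
```

View pics/t3.png

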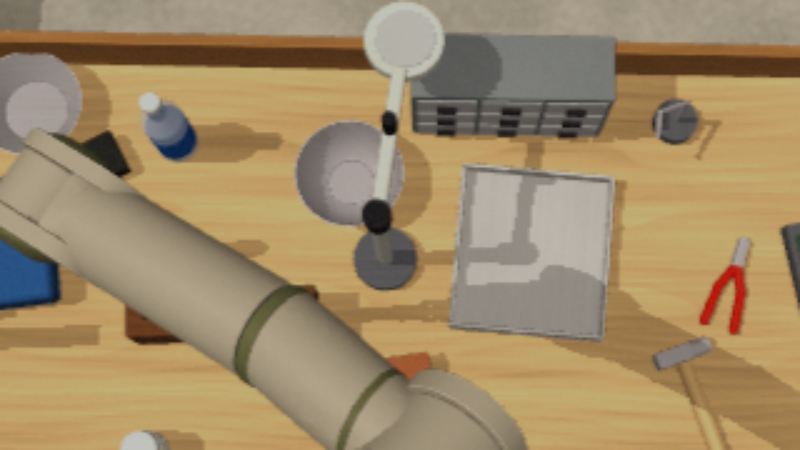

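Lamp is well clear (head at (404,40), arm pointing away from the robot). Descending on file A.

```bash
python3 -m creep '[[0,0.15,5,0,0,0,0.4],[0,0,5,0,0,0,0.4],[0,0,5,0,0,0,0.4],[0,0,5,0,0,0,0.4],[0,0,3.5,0,0,0,0.4],[0,0,2,0,0,0,0.4],[0,0,1.7,0,0,0,0.4],[0,0,0,0,0,0,0.4]]'; python3 -c "
from h import *;o=manip.get_obs();print(o['qpos'])
im=manip.grab_frame('scene');cv2.imwrite('raw_scene4.png',im);cv2.imwrite('pics/s4.png',cv2.resize(im[190:330,270:410],(560,560),interpolation=cv2.INTER_CUBIC))"
```

```text
clock: 8.48
tool_pos: [0.5156, 0.3129, 0.1457]
tcp_rot: [-180.0, -0.0, -177.2]
contact_force: [0.3, 0.3, 0.3]
finger_gap: 0.0599
grasp_force: 0.0
[ -6.31206456  39.40233921 -46.87187298 110.3682636   38.89288624
  47.53016106  18.35197326]
```

View pics/s4.png

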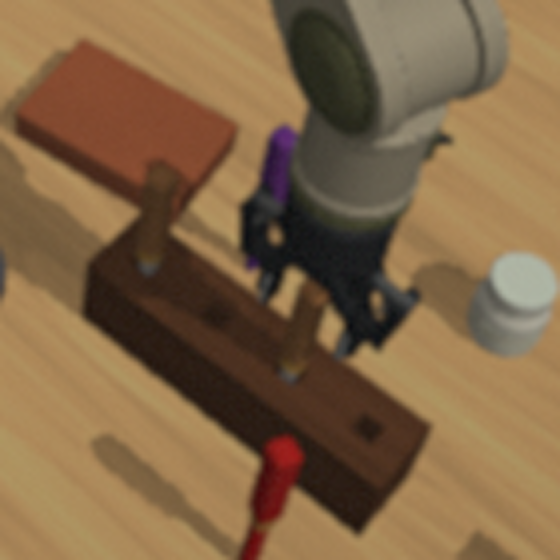

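File A's handle stands between the fingers. Grip and lift.

```bash
python3 -m creep '[[0,0,0,0,0,0,-1],[0,0,0,0,0,0,-1],[0,0,0,0,0,0,-1],[0,0,0,0,0,0,-1],[0,0,-1,0,0,0,-1],[0,0,-3,0,0,0,-1],[0,0,-4,0,0,0,-1],[0,0,-4,0,0,0,-1],[0,0,-5,0,0,0,-1],[0,0,-5,0,0,0,-1],[0,0,-4.5,0,0,0,-1],[0,0,0,0,0,0,-1]]' 60; python3 -c "
from h import *;o=manip.get_obs();print(o['qpos'])"
```

```text
clock: 10.02
tool_pos: [0.5156, 0.3148, 0.4153]
tcp_rot: [179.8, 0.3, -177.2]
contact_force: [-0.0, -0.3, -1.2]
finger_gap: 0.0211
grasp_force: 58.9
[  1.69080614  25.34711971 -57.53893401  92.17453823  22.13569344
  74.38452312  33.54724082]
```

```bash
python3 -m creep '[[0.3,-5.65,0,0,0,0,-1],[0.3,-5.65,0,0,0,0,-1],[0.3,-5.65,0,0,0,0,-1],[0.3,-5.65,0,0,0,0,-1],[0,-5.65,0,0,0,0,-1],[0,-5.65,0,0,0,0,-1],[-0.6,-5.65,0,0,0,0,-1],[-0.6,-5.65,0,0,0,0,-1],[-0.6,-5.65,0,0,0,0.06,-1],[-0.6,-5.65,0,0,0,0.06,-1],[0,0,0,0,0,0,-1]]'; python3 -c "
from h import *;o=manip.get_obs();print(o['qpos'])"
```

```text
clock: 11.4
tool_pos: [0.5508, -0.2565, 0.409]
tcp_rot: [180.0, -0.2, 175.5]
contact_force: [0.2, 0.4, -1.0]
finger_gap: 0.0213
grasp_force: 59.2
[ 55.49606555  24.93799159 -53.46830036  92.09926738  20.66388901
  73.6682942   84.10624721]
```

```bash
python3 -m creep '[[0,0,0,0,-0.16,0,-1],[0,0,0,0,-0.16,0,-1],[0,0,0,0,-0.16,0,-1],[0,0,0,0,-0.16,0,-1],[0,0,0,0,-0.16,0,-1],[0,0,0,0,-0.16,0,-1],[0,0,0,0,-0.16,0,-1],[0,0,0,0,0,0,-1]]'; python3 -c "
from h import *;o=manip.get_obs();print(o['qpos'])"
```

```text
clock: 12.4
tool_pos: [0.5621, -0.2568, 0.4321]
tcp_rot: [178.0, 49.8, 175.5]
contact_force: [-0.0, 0.1, -1.1]
finger_gap: 0.0218
grasp_force: 59.2
[ 92.00166297  15.78558658 -73.65498997 122.32384559 -24.14351696
   6.71567272 134.83520925]
```

Tilt is limited to about 50° here (q6 near its limit). So I go to about 40° and let the file pivot in the pads against the tray floor. First a hover above the tray.

```bash
python3 -m creep '[[0,0,0,0,0.175,0,-1],[2,4.6,0,0,0,0,-1],[0,-4.6,0,0,0,0,-1],[0,0,4.6,0,0,0,-1],[2,0,4.6,0,0,0,-1],[2,0,4.6,0,0,0,-1],[2,0,4.6,0,0,0,-1],[2,0,4.6,0,0,0,-1],[2,0,4.6,0,0,0,-1],[0,0,0,0,0,0,-1]]'; python3 -c "
from h import *;o=manip.get_obs();print(o['qpos'],o['tool_pos'])
for n in ('top','scene'):
    im=manip.grab_frame(n);cv2.imwrite(f'raw_{n}5.png',im)
a=cv2.resize(cv2.imread('raw_top5.png')[100:240,220:360],(400,400));b=cv2.resize(cv2.imread('raw_scene5.png')[140:280,130:270],(400,400))
cv2.imwrite('pics/h5.png',np.hstack([a,b]))"
```

```text
clock: 13.65
tool_pos: [0.6652, -0.2731, 0.2302]
tcp_rot: [174.0, 36.1, 176.3]
contact_force: [-0.4, 0.1, -0.5]
finger_gap: 0.0211
grasp_force: 59.2
[ 46.61316837  30.27804257 -29.22047216 116.13399446 -38.14927596
   6.1158974  150.07717244] [ 0.66520501 -0.27308939  0.23015501]
```

View pics/h5.png

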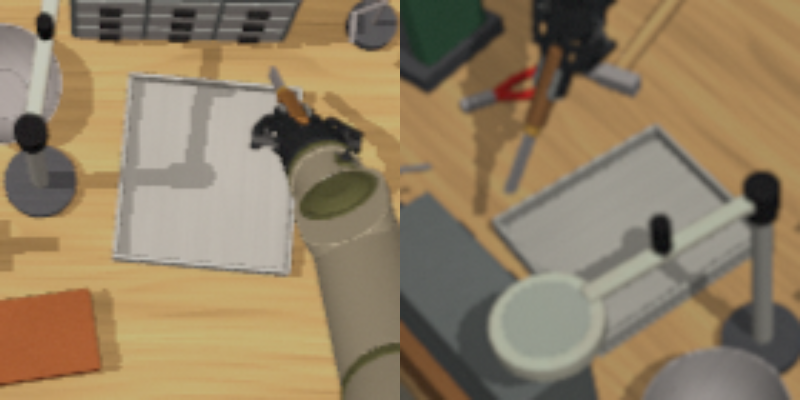

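Hover shows the file in the grip above the tray's far-right corner (tip (275,70) in the left half), but q6 and q7 sit at their limits. I back off to vertical now and fit a kinematic model to plan a better tilt.

```bash
python3 -m creep '[[0,0,-4,0,0.15,0,-1],[0,0,-4,0,0.15,0,-1],[0,0,-4,0,0.15,0,-1],[0,0,-2,0,0.13,0,-1],[0,0,0,0.05,0,-0.1,-1],[0,0,0,0.05,0,-0.1,-1],[0,0,0,0,0,0,-1]]'
cat > fk.py <<'E'
import numpy as np
from scipy.spatial.transform import Rotation as R
from scipy.optimize import least_squares
D=[([65.390,34.381,-.1456,91.6746,.1028,54.0234,-4.5729],[.25037,-.67997,.2305],[-179.921,.007,20.217]),
([76.155,28.0468,-18.3504,76.6362,8.7604,76.5088,57.8223],[.25067,-.68093,.42216],[179.912,.1595,90.0157]),
([26.2442,19.1757,-31.9352,92.8991,10.5919,71.0753,-7.8202],[.59298,-.09091,.41912],[-179.89,.016,89.912]),
([25.444,32.776,-40.924,90.4029,22.8653,65.4634,24.3853],[.6847,-.06,.308],[180,-.1,135]),
([22.094,35.264,-53.402,74.5736,27.9289,83.1254,63.5774],[.7309,.0242,.4222],[180,.3,-177.3]),
([1.924,25.273,-57.484,91.9,21.9187,75.0299,33.887],[.5159,.3109,.4177],[-179.9,0,-177.3]),
([-6.312,39.4023,-46.8719,110.3683,38.8929,47.5302,18.352],[.5156,.3129,.1457],[-180,0,-177.2]),
([55.496,24.938,-53.4683,92.0993,20.6639,73.6683,84.1062],[.5508,-.2565,.409],[180,-.2,175.5]),
([92.0017,15.7856,-73.655,122.3238,-24.1435,6.7157,134.835],[.5621,-.2568,.4321],[178,49.8,175.5]),
([46.6132,30.278,-29.2205,116.134,-38.1493,6.1159,150.077],[.6652,-.27309,.23015],[174,36.1,176.3])]
# joint axes signs s; offsets p[i] before each joint
def fk(q,p,s,c):
    q=np.radians(q); M=R.identity(); x=np.zeros(3); p=p.reshape(8,3)
    for i,a in enumerate("zyzyzyz"):
        x=x+M.apply(p[i]); M=M*R.from_euler(a,s[i]*q[i]+(c if i==6 else 0))
    return x+M.apply(p[7]),M
E
python3 - <<'E'
from fk import *
import itertools
best=[]
for s in itertools.product([1,-1],repeat=7):
  if s[1]!=1: continue
  # mean last offset fit by orientation only
  for c in np.radians(np.arange(0,360,90)):
    e=np.mean([(fk(np.array(q),np.zeros(24),s,c)[1].inv()*R.from_euler("xyz",r,degrees=True)).magnitude() for q,_,r in D])
    best.append((e,s,c))
best.sort(key=lambda b:b[0]); print(best[:3])
e,s,c=best[0]
p0=np.zeros(24)
f=lambda p:np.r_[np.concatenate([fk(np.array(q),p,s,c)[0]-t for q,t,_ in D]),1e-3*p]
r=least_squares(f,p0); print(np.abs(f(r.x)[:30]).max(), r.x.reshape(8,3).round(3))
np.savez("fk.npz",p=r.x,s=s,c=c)
E
python3 -c "
from h import *;o=manip.get_obs();print(o['qpos'],o['tool_pos'])"
```

```text
clock: 14.62
tool_pos: [0.6137, -0.2812, 0.3322]
tcp_rot: [-177.5, 7.8, -168.8]
contact_force: [-0.1, 0.5, -1.5]
finger_gap: 0.0215
grasp_force: 59.4
[(np.float64(0.0005986640412396628), (-1, 1, -1, 1, -1, 1, -1), np.float64(1.5707963267948966)), (np.float64(0.7471923800677953), (-1, 1, -1, 1, 1, 1, -1), np.float64(1.5707963267948966)), (np.float64(0.9065568980771719), (-1, 1, 1, 1, 1, 1, -1), np.float64(0.0))]
3.171262969364069e-05 [[ 0.    -0.     0.142]
 [-0.    -0.015  0.142]
 [-0.    -0.015  0.324]
 [ 0.    -0.013  0.324]
 [ 0.    -0.013  0.221]
 [ 0.    -0.     0.221]
 [ 0.    -0.     0.163]
 [ 0.    -0.     0.163]]
[ 12.97123464  22.73868666  11.25063522  98.58669202  -8.47889144
  51.53657112 128.91875189] [ 0.61373636 -0.28122349  0.33215526]
```

```bash
cat >> fk.py <<'E'
Z=np.load("fk.npz")
LO=np.array([-147.43,-19.82,-74.19,6.32,-59.91,6.04,-150.56]);HI=np.array([147.43,112.94,73.91,146.72,239.91,106.73,150.56])
def FK(q): return fk(np.array(q),Z["p"],Z["s"],float(Z["c"]))
def pose(phi,tilt,flip):
    d=np.array([np.cos(phi),np.sin(phi),0]); z=np.sin(tilt)*d+np.cos(tilt)*np.array([0,0,-1.])
    y=np.cross([0,0,1],d)*flip; return R.from_matrix(np.c_[np.cross(y,z),y,z])
def ik(t,M,q0):
    mid=(LO+HI)/2;half=(HI-LO)/2
    def f(q):
        x,m=FK(q); return np.r_[(x-t)*50,(M.inv()*m).as_rotvec()*10,0.02*((q-mid)/half)**3]
    r=least_squares(f,np.clip(q0,LO+1,HI-1),bounds=(LO,HI),max_nfev=60)
    x,m=FK(r.x); return r.x,np.linalg.norm(x-t),(M.inv()*m).magnitude(),np.min(np.minimum(r.x-LO,HI-r.x))
E
python3 - <<'E'
from fk import *
qs=[[13,23,11,98,-8,51,129],[20,30,0,110,90,60,0],[20,40,0,110,150,60,60],[20,40,0,110,90,60,-90]]
c=np.array([.629,-.197])
for deg in range(-180,180,45):
  for tilt in (60,):
    for fl in (1,-1):
      ph=np.radians(deg-4); d=np.array([np.cos(ph),np.sin(ph)])
      tip=c+.1*d; T=np.radians(tilt); t=np.r_[tip-.131*np.sin(T)*d, .012+.131*np.cos(T)]
      b=max((ik(t,pose(ph,T,fl),q0) for q0 in qs),key=lambda b:b[3]-1e4*(b[1]>.002)-1e4*(b[2]>.02))
      print(deg,tilt,fl,b[0].round(),round(b[1],4),round(b[3],1))
E
```

```text
-180 60 1 [  2.  69.  20.  63.  -5. 107. -73.] 0.0036 0.0
-180 60 -1 [  2.  69.  20.  63.  -5. 107. 107.] 0.0036 0.0
-135 60 1 [-22.  68.  37.  80.   8.  82. -44.] 0.0 25.0
-135 60 -1 [ -6.  62.   6.  79.  29.  90. 115.] 0.0 16.4
-90 60 1 [-13.  54.  -0. 109.  64.  66. -72.] 0.0 38.0
-90 60 -1 [-15.  54.   2. 109.  64.  65. 108.] 0.0 37.9
-45 60 1 [  5.  54. -23. 137. 120.  80. -88.] 0.0 9.7
-45 60 -1 [ -2.  53. -14. 137. 121.  74.  87.] 0.0 9.2
0 60 1 [ 42.  58. -33. 144. 181.  73. -57.] 0.0 2.5
0 60 -1 [ 29.  55. -14. 145. 188.  76. 106.] 0.0 1.6
45 60 1 [ 81.  79. -74. 119.  65.  12. 114.] 0.0 0.0
45 60 -1 [ 80.  77. -72. 119.  61.  10. -62.] 0.0 1.7
90 60 1 [  46.   60.  -21.   89.  -36.   70. -129.] 0.0 21.6
90 60 -1 [ 53.  63. -34.  89. -25.  65.  42.] 0.0 34.5
135 60 1 [  32.   68.  -19.   64.  -11.  102. -120.] 0.0 4.8
135 60 -1 [ 36.  69. -29.  64.  -6. 102.  54.] 0.0 5.1
```

Tilting sideways with the tip toward +y has ample joint margin (34°). A helper will print the tool-frame shift and turn to a target.

```bash
cat > go.py <<'E'
import sys
from fk import *
from workcell import manip
# args x y z phi tilt flip -> tool-frame shift (cm) at current orientation and turn (rad)
x,y,z,phi,tilt,fl=map(float,sys.argv[1:7])
o=manip.get_obs(); M=R.from_euler("xyz",o["tcp_rot"],degrees=True); T=pose(np.radians(phi),np.radians(tilt),fl)
d=np.array([x,y,z])-o["tool_pos"]
print("shift now-frame",(M.inv().apply(d)*100).round(2),"target-frame",(T.inv().apply(d)*100).round(2),"turn",(M.inv()*T).as_rotvec().round(3))
q,e,r,m=ik(np.array([x,y,z]),T,o["qpos"]); print("ik",q.round(),e.round(4),m.round(1))
E
python3 go.py .64 -.3 .38 86 0 -1; python3 go.py .682 -.225 .15 86 68 -1; python3 go.py .682 -.225 .055 86 68 -1
```

```text
shift now-frame [-2.84 -2.54 -4.34] target-frame [-1.69  2.75 -4.78] turn [0.094 0.134 1.829]
ik [ 9. 27. 19. 85. -9. 69. 25.] 0.0 37.3
shift now-frame [-5.26  5.01 18.9 ] target-frame [-14.61   6.42  12.47] turn [-1.002  0.95   1.663]
ik [ 54.  65. -38.  79. -27.  76.  35.] 0.0 30.5
shift now-frame [-3.98  5.42 28.31] target-frame [-23.42   6.42  16.02] turn [-1.002  0.95   1.663]
ik [ 52.  71. -35.  78. -27.  73.  41.] 0.0 33.1
```

```bash
python3 -m creep '[[-2.8,-2.5,-4.3,0,0,0,-1],[0,0,0,0.009,0.013,0.183,-1],[0,0,0,0.009,0.013,0.183,-1],[0,0,0,0.009,0.013,0.183,-1],[0,0,0,0.009,0.013,0.183,-1],[0,0,0,0.009,0.013,0.183,-1],[0,0,0,0.009,0.013,0.183,-1],[0,0,0,0.009,0.013,0.183,-1],[0,0,0,0.009,0.013,0.183,-1],[0,0,0,0.009,0.013,0.183,-1],[0,0,0,0.009,0.013,0.183,-1],[0,0,0,0,0,0,-1]]'; python3 go.py .682 -.28 .33 86 68 -1
```

```text
clock: 16.12
tool_pos: [0.6399, -0.3014, 0.3783]
tcp_rot: [179.8, -0.0, 85.8]
contact_force: [0.4, 0.3, -0.6]
finger_gap: 0.0212
grasp_force: 59.4
shift now-frame [2.43 4.03 4.84] target-frame [-3.57  4.05  4.06] turn [ 0.005  1.186 -0.   ]
ik [ 52.  54. -30.  70. -36.  93.  31.] 0.0 13.7
```

```bash
python3 -m creep '[[0,0,0,0,0.169,0,-1],[0,0,0,0,0.169,0,-1],[0,0,0,0,0.169,0,-1],[0,0,0,0,0.169,0,-1],[0,0,0,0,0.169,0,-1],[0,0,0,0,0.169,0,-1],[0,0,0,0,0.169,0,-1],[-3.6,4,4,0,0,0,-1],[0,0,0,0,0,0,-1]]'; python3 go.py .682 -.225 .15 86 68 -1
```

```text
clock: 17.25
tool_pos: [0.6795, -0.2811, 0.3283]
tcp_rot: [179.7, -67.5, 86.3]
contact_force: [0.4, 1.0, -1.0]
finger_gap: 0.0215
grasp_force: 59.7
shift now-frame [-14.32  -0.17  12.02] target-frame [-14.43  -0.14  11.89] turn [-0.     0.009  0.002]
ik [ 44.  61. -19.  79. -41.  83.  47.] 0.0 18.5
```

Tilt reached. Lower to the hover and look at the tray and file.

```bash
python3 -m creep '[[-4.8,0,4,0,0,0,-1],[-4.8,0,4,0,0,0,-1],[-4.8,-0.1,4,0,0,0,-1],[0,0,0,0,0,0,-1]]'; python3 -c "
from h import *
for n in ('top','scene'):
    im=manip.grab_frame(n);cv2.imwrite(f'raw_{n}6.png',im)
a=cv2.resize(cv2.imread('raw_top6.png')[100:240,220:360],(400,400));b=cv2.resize(cv2.imread('raw_scene6.png')[140:280,130:270],(400,400))
cv2.imwrite('pics/h6.png',np.hstack([a,b]))"
```

```text
clock: 17.75
tool_pos: [0.6812, -0.2252, 0.1497]
tcp_rot: [-179.7, -67.4, 85.9]
contact_force: [-0.6, -0.5, -0.4]
finger_gap: 0.0213
grasp_force: 59.6
```

View pics/h6.png

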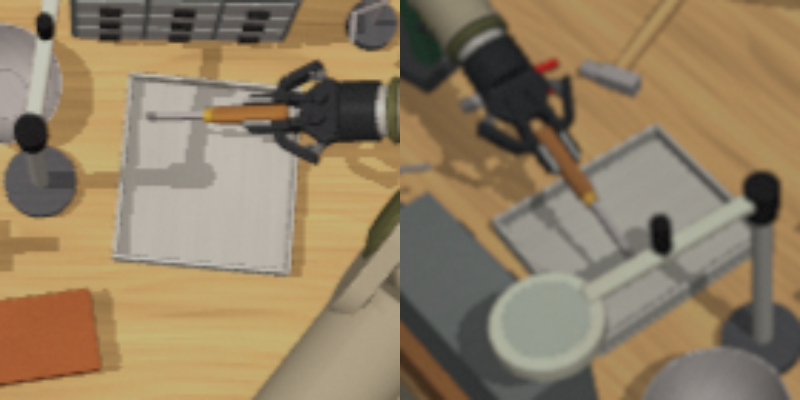

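File hangs correctly over the tray's far half (tip (150,116), left half). Lower to contact, then pivot gently down.

```bash
python3 -m creep '[[-3.7,0,1.5,0,0,0,-1],[-2.8,0,1.2,0,0,0,-1],[-1,0,0.4,0,0,0,-1],[0,0,0,0,0,0,-1]]' 60;  python3 -m creep '[[-0.3,0,0.1,0,0,0,-1],[-0.3,0,0.1,0,0,0,-1],[0,0,0,0,0,0,-1]]' 20
```

```text
clock: 18.35
tool_pos: [0.6836, -0.229, 0.0734]
tcp_rot: [179.2, -67.1, 86.6]
contact_force: [0.2, 0.3, -0.4]
finger_gap: 0.0212
grasp_force: 59.7
clock: 18.73
tool_pos: [0.6831, -0.2283, 0.0657]
tcp_rot: [179.5, -67.2, 86.4]
contact_force: [-0.2, 0.9, -1.1]
finger_gap: 0.0213
grasp_force: 59.8
```

```bash
python3 -m creep '[[-0.8,0,0.1,0,-0.065,0,-1],[-0.8,0,0.1,0,-0.065,0,-1],[-0.8,0,0.1,0,-0.065,0,-1],[-0.6,0,0.1,0,-0.065,0,-1],[0,0,0,0,0,0,-1]]' 20
```

```text
clock: 19.35
tool_pos: [0.6831, -0.2379, 0.0384]
tcp_rot: [179.6, -52.3, 86.4]
contact_force: [0.2, 1.0, 0.2]
finger_gap: 0.0212
grasp_force: 58.2
```

```bash
python3 -m creep '[[0,0,0,0,0,0,-0.3],[0,0,0,0,0,0,0],[0,0,0,0,0,0,0.2],[0,0,0,0,0,0,0.2],[0,0,-2,0,0,0,0.2],[0,0,-4,0,0,0,0.2],[0,0,-5,0,0,0,0.2],[2,0,-5,0,-0.15,0,0.2],[2,0,-5,0,-0.15,0,0.2],[0,0,-4,0,-0.15,0,0.2],[0,0,0,0,0,0,0.2]]'; python3 -c "
from h import *
for n in ('top','scene'):
    im=manip.grab_frame(n);cv2.imwrite(f'raw_{n}7.png',im)
a=cv2.resize(cv2.imread('raw_top7.png')[100:240,220:360],(400,400));b=cv2.resize(cv2.imread('raw_scene7.png')[140:280,130:270],(400,400))
cv2.imwrite('pics/h7.png',np.hstack([a,b]))"; python3 go.py .522 .172 .42 86 0 -1; python3 go.py .54 -.28 .4 86 0 -1
```

```text
clock: 20.72
tool_pos: [0.6725, -0.3975, 0.2409]
tcp_rot: [179.3, -26.1, 86.3]
contact_force: [-0.1, 0.5, -0.1]
finger_gap: 0.0511
grasp_force: 0.0
shift now-frame [ 58.08 -18.74   8.16] target-frame [ 55.64 -18.79 -18.5 ] turn [ 0.004 -0.462  0.   ]
ik [-12.  13. -15.  99.   4.  68. -32.] 0.0 32.8
shift now-frame [ 16.92 -13.78 -10.07] target-frame [ 10.67 -13.84 -16.5 ] turn [ 0.004 -0.462  0.   ]
ik [11. 18. 15. 96. -5. 67. 24.] 0.0 37.9
```

View pics/h7.png

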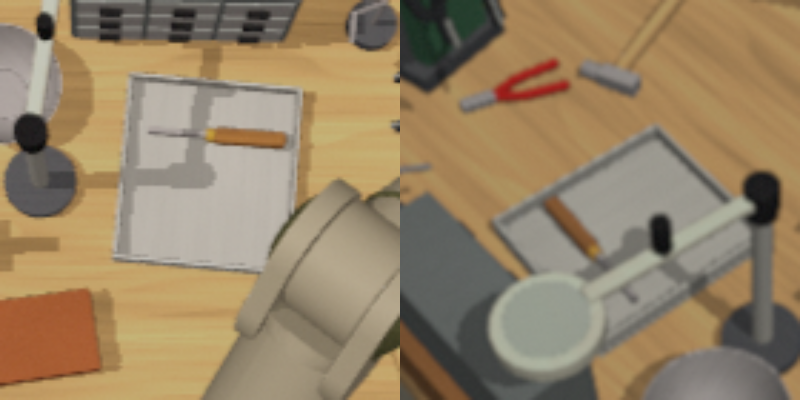

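File A lies flat in the tray (left half (150–285, 135)). Now file B.

```bash
python3 -m creep '[[0,0,-2,0,-0.154,0,0.2],[0,0,-2,0,-0.154,0,0.2],[0,0,-2,0,-0.154,0,0.2],[2.1,-2.8,-2.6,0,0,0,0.2],[2.1,-2.8,-2.6,0,0,0,0.2],[2.1,-2.8,-2.6,0,0,0,0.2],[2.1,-2.8,-2.6,0,0,0,0.2],[2.1,-2.8,-2.6,0,0,0,0.2],[0,0,0,0,0,0,0.2]]'; python3 go.py .521 .1715 .41 92 0 -1
```

```text
clock: 21.95
tool_pos: [0.5353, -0.299, 0.4209]
tcp_rot: [179.8, -0.1, 85.9]
contact_force: [-0.4, -0.4, -0.6]
finger_gap: 0.0513
grasp_force: 0.0
shift now-frame [46.83 -4.76  1.14] target-frame [47.07  0.22  1.09] turn [ 0.004 -0.001 -0.106]
ik [-20.  13.  -6. 101.   1.  66. -24.] 0.0 32.6
```

```bash
python3 -m creep '[[0,0.2,0,0,0,-0.106,0.2],[5.9,0,0,0,0,0,0.2],[5.9,0,0,0,0,0,0.2],[5.9,0,0,0,0,0,0.2],[5.9,0,0,0,0,0,0.2],[5.9,0,0,0,0,0,0.2],[5.9,0,0,0,0,0,0.2],[5.9,0,0,0,0,0,0.2],[5.8,0,0,0,0,0,0.2],[0,0,0,0,0,0,0.2]]'; python3 go.py .521 .1715 .145 92 0 -1; python3 -c "
from h import *
im=manip.grab_frame('scene');cv2.imwrite('raw_scene8.png',im)"
```

```text
clock: 23.2
tool_pos: [0.5212, 0.1764, 0.4172]
tcp_rot: [-179.9, 0.0, 92.4]
contact_force: [0.7, -0.6, -1.2]
finger_gap: 0.0514
grasp_force: 0.0
shift now-frame [-0.47 -0.   27.22] target-frame [-0.48 -0.04 27.22] turn [-0.002  0.001  0.008]
ik [-11.  30. -19. 119.  17.  34. -40.] 0.0 27.8
```

```bash
python3 -m creep '[[-0.5,0,5,0,0,0,0.2],[0,0,5,0,0,0,0.2],[0,0,5,0,0,0,0.2],[0,0,5,0,0,0,0.2],[0,0,3.5,0,0,0,0.2],[0,0,2,0,0,0,0.2],[0,0,1.7,0,0,0,0.2],[0,0,0,0,0,0,0.2]]' 60; python3 -m creep '[[0,0,0,0,0,0,-1],[0,0,0,0,0,0,-1],[0,0,0,0,0,0,-1],[0,0,0,0,0,0,-1],[0,0,-1,0,0,0,-1],[0,0,-3,0,0,0,-1],[0,0,-4,0,0,0,-1],[0,0,-4,0,0,0,-1],[0,0,-5,0,0,0,-1],[0,0,-5,0,0,0,-1],[0,0,-5,0,0,0,-1],[0,0,0,0,0,0,-1]]' 60; python3 go.py .52 -.3 .41 86 0 -1; python3 -c "
from h import *
im=manip.grab_frame('scene');cv2.imwrite('raw_scene9.png',im)
u,v=map(int,proj('scene',manip.get_obs()['tool_pos']));print(u,v)
cv2.imwrite('pics/s9.png',cv2.resize(im[140:300,190:350],(560,560)))"
```

```text
clock: 24.25
tool_pos: [0.5222, 0.1641, 0.146]
tcp_rot: [-180.0, 0.1, 91.9]
contact_force: [0.6, -0.1, -0.2]
finger_gap: 0.0513
grasp_force: 0.0
clock: 25.75
tool_pos: [0.5229, 0.1664, 0.4219]
tcp_rot: [179.5, -0.2, 92.1]
contact_force: [0.6, -0.2, -1.2]
finger_gap: 0.0213
grasp_force: 59.4
shift now-frame [-46.61  -1.97   1.04] target-frame [-46.55   2.97   1.19] turn [ 0.009 -0.003  0.106]
ik [15. 17. 13. 96. -4. 68. 25.] 0.0 36.8
316 184
```

View pics/s9.png

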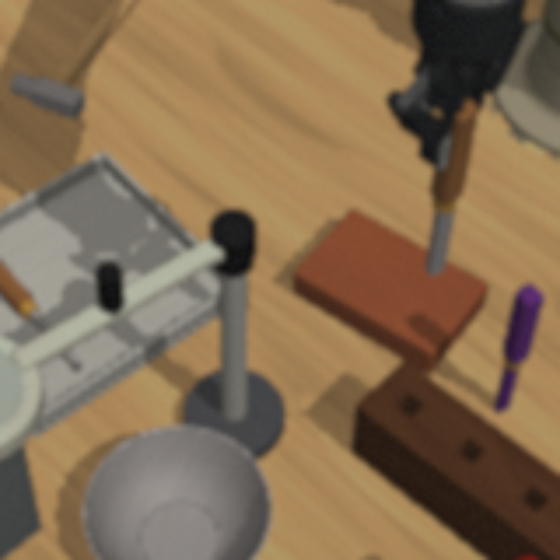

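File B is out, wells empty. Carry it to the tray, yaw and tilt.

```bash
python3 -m creep '[[-5.8,0,0,0,0,0,-1],[-5.8,0,0,0,0,0,-1],[-5.8,-0.2,0,0,0,0,-1],[-5.8,-0.2,0,0,0,0,-1],[-5.8,-0.2,0,0,0,0,-1],[-5.8,-0.2,0,0,0,0,-1],[-5.8,-0.2,0,0,0,0,-1],[-5.8,-0.2,0,0,0,0.106,-1],[0,0,0,0,0.169,0,-1],[0,0,0,0,0.169,0,-1],[0,0,0,0,0.169,0,-1],[0,0,0,0,0.169,0,-1],[0,0,0,0,0.169,0,-1],[0,0,0,0,0.169,0,-1],[0,0,0,0,0.169,0,-1],[0,0,0,0,0,0,-1]]' 60; python3 go.py .58 -.29 .3 86 68 -1; python3 -c "
from h import *
for n in ('top','scene'): cv2.imwrite(f'raw_{n}10.png',manip.grab_frame(n))
im=cv2.imread('raw_top10.png')
cv2.imwrite('pics/t10.png',cv2.resize(im[110:220,230:360],(780,660))[:600])"
```

```text
clock: 27.8
tool_pos: [0.5255, -0.2994, 0.4125]
tcp_rot: [-179.5, -66.4, 85.3]
contact_force: [-1.0, -0.7, -0.9]
finger_gap: 0.0212
grasp_force: 59.8
shift now-frame [-9.76  5.41  5.73] target-frame [-9.94  5.37  5.44] turn [ 0.002  0.028 -0.005]
ik [ 55.  50. -23.  82. -37.  92.  43.] 0.0 14.5
```

View pics/t10.png

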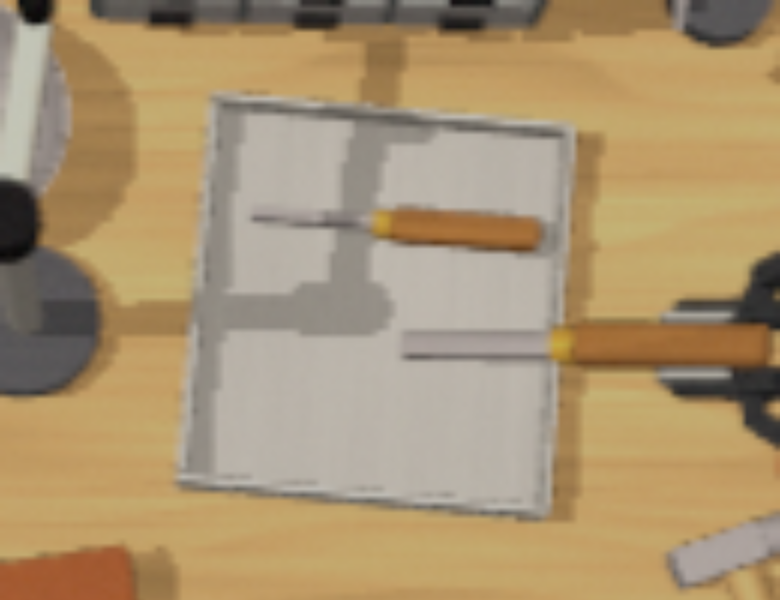

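Tray corners at (215,95), (574,128), (548,518), (180,485) in the crop. It now looks slightly turned, so I compute the new target.

Run:
```python
from h import *
c=[onz("top",(230+x/6,110+y/6),.03)[:2] for x,y in((215,95),(574,128),(548,518),(180,485))]
c=np.array(c);m=c.mean(0);e=(c[0]+c[1]-c[2]-c[3])/2;yaw=np.degrees(np.arctan2(e[1],e[0]))
e2=(c[0]+c[3]-c[1]-c[2])/2
print(c.round(4),m.round(4),yaw,np.degrees(np.arctan2(-e2[0],e2[1])),np.linalg.norm(e),np.linalg.norm(e2))
for x,y in((252,217),(545,235)): print(onz("top",(230+x/6,110+y/6),.017).round(3))
a=np.radians(yaw);Rm=np.array([[np.cos(a),-np.sin(a)],[np.sin(a),np.cos(a)]])
tip=m+Rm@[-.05,.098]; print("tip",tip,"tcp",tip-.1215*Rm@[0,1],"phi",90+yaw)
```

```text
[[ 0.7661 -0.0876]
 [ 0.7482 -0.3224]
 [ 0.4909 -0.3036]
 [ 0.5082 -0.0683]] [ 0.6283 -0.1955] -4.222870969756808 -4.278724954971634 0.25835031384093815 0.2357115735605785
[ 0.688 -0.113  0.017]
[ 0.679 -0.305  0.017]
tip [ 0.58568441 -0.09407623] tcp [ 0.5767376  -0.21524638] phi 85.77712903024319
```

```bash
python3 -m creep '[[-3.3,1.7,2,0,0.028,0,-1],[-3.3,1.7,2,0,0,0,-1],[-3.3,1.7,2,0,0,0,-1],[0,0,0,0,0,0,-1]]' 60; python3 go.py .577 -.222 .075 86 68 -1
```

```text
clock: 28.4
tool_pos: [0.5803, -0.2816, 0.2991]
tcp_rot: [-179.4, -67.5, 85.7]
contact_force: [-1.1, 0.7, 0.1]
finger_gap: 0.0213
grasp_force: 59.6
shift now-frame [-18.44  -0.63  14.05] target-frame [-18.56  -0.74  13.89] turn [-0.006  0.009 -0.002]
ik [ 50.  62. -18.  92. -39.  75.  58.] 0.0 21.1
```

```bash
python3 -m creep '[[-4.6,-0.2,3.5,0,0,0,-1],[-4.6,-0.2,3.5,0,0,0,-1],[-4.6,-0.2,3.5,0,0,0,-1],[-3.0,-0.1,2.2,0,0,0,-1],[-1.6,0,1.3,0,0,0,-1],[0,0,0,0,0,0,-1]]' 60;  python3 -m creep '[[-0.3,0,0.1,0,0,0,-1],[-0.3,0,0.1,0,0,0,-1],[0,0,0,0,0,0,-1]]' 20
```

```text
clock: 29.15
tool_pos: [0.5766, -0.2245, 0.078]
tcp_rot: [-179.9, -67.5, 86.0]
contact_force: [-0.4, 0.5, -0.1]
finger_gap: 0.0212
grasp_force: 59.8
clock: 29.52
tool_pos: [0.5764, -0.2256, 0.0717]
tcp_rot: [179.9, -67.6, 86.0]
contact_force: [0.2, 0.4, -1.4]
finger_gap: 0.0212
grasp_force: 59.8
```

```bash
python3 -m creep '[[-0.8,0,0.2,0,0,0,-1],[-0.8,0,0.1,0,-0.065,0,-1],[-0.8,0,0.1,0,-0.065,0,-1],[-0.8,0,0.1,0,-0.065,0,-1],[-0.6,0,0.1,0,-0.065,0,-1],[0,0,0,0,0,0,-1]]' 20
```

```text
clock: 30.28
tool_pos: [0.576, -0.2358, 0.0355]
tcp_rot: [179.9, -52.8, 86.1]
contact_force: [0.3, 1.0, -0.3]
finger_gap: 0.0214
grasp_force: 62.4
```

```bash
python3 -m creep '[[0,0,0,0,0,0,-0.3],[0,0,0,0,0,0,0],[0,0,0,0,0,0,0.1],[0,0,0,0,0,0,0.1],[0,0,-2,0,0,0,0.1],[0,0,-4,0,0,0,0.1],[0,0,-5,0,0,0,0.1],[2,0,-5,0,-0.15,0,0],[2,0,-5,0,-0.15,0,0],[0,0,-4,0,-0.15,0,0],[0,0,-3,0,-0.154,0,0],[0,0,-3,0,-0.154,0,0],[0,0,-3,0,-0.154,0,0],[0,0,0,0,0,0,0]]'; python3 go.py .6 -.3 .43 90 0 -1;python3 -c "
from h import *
for n in ('top','scene'): cv2.imwrite(f'raw_{n}11.png',manip.grab_frame(n))"
```

```text
clock: 32.02
tool_pos: [0.5643, -0.4215, 0.3193]
tcp_rot: [179.7, -0.3, 86.2]
contact_force: [0.5, -0.4, 0.5]
finger_gap: 0.0425
grasp_force: 0.0
shift now-frame [ 12.41   2.81 -10.99] target-frame [ 12.15   3.57 -11.07] turn [ 0.005 -0.005 -0.067]
ik [15. 22. 10. 85. -4. 73. 25.] 0.0 33.5
```

Numeric check of both handles (orange mask) for lying flat.

```bash
cat > chk.py <<'E'
from h import *
import sys
for n in ("top","scene"):
    im=cv2.imread(f"raw_{n}{sys.argv[1]}.png");h=cv2.cvtColor(im,cv2.COLOR_BGR2HSV)
    tray=np.array([proj(n,p) for p in((.755,-.09,.01),(.742,-.31,.01),(.5,-.295,.01),(.515,-.08,.01))]).astype(np.int32)
    m=np.zeros(h.shape[:2],np.uint8);cv2.fillPoly(m,[tray],255)
    k=cv2.inRange(h,(5,110,60),(30,255,255))&m
    for c in cv2.findContours(k,cv2.RETR_EXTERNAL,cv2.CHAIN_APPROX_NONE)[0]:
        if cv2.contourArea(c)<30: continue
        (cx,cy),(w,hh),a=cv2.minAreaRect(c); b=cv2.boxPoints(((cx,cy),(w,hh),a)); 
        i=(b[0]+b[1])/2,(b[2]+b[3])/2; j=(b[1]+b[2])/2,(b[3]+b[0])/2
        e=max((i,j),key=lambda s:np.hypot(*(s[0]-s[1])))
        q=[onz(n,s,.019) for s in e]; print(n,q[0].round(3)[:2],q[1].round(3)[:2],"len",np.linalg.norm(q[0]-q[1]).round(3))
E
python3 chk.py 11
```

```text
top [ 0.58  -0.187] [ 0.573 -0.293] len 0.106
top [ 0.686 -0.191] [ 0.68  -0.298] len 0.107
scene [ 0.675 -0.302] [ 0.685 -0.192] len 0.11
scene [ 0.568 -0.299] [ 0.579 -0.191] len 0.109
```

Both files are flat in the tray (two views agree). Locate the knob and plan the return swing.

```bash
python3 - <<'E'
from h import *
for n in ("top","scene"):
    im=cv2.imread(f"raw_{n}11.png");g=im.max(2)
    u,v=map(int,proj(n,(.729,.028,.32))); w=g[v-14:v+15,u-14:u+15]; m=(w<45).astype(np.uint8)
    k,l,s,ce=cv2.connectedComponentsWithStats(m); print(n,(u,v),[(s[i].tolist(),(ce[i]+[u-14,v-14]).round(1)) for i in range(1,k) if s[i][4]>10])
    for z in(.335,.315): print([onz("top",ce[i]+[u-14,v-14],z).round(4) for i in range(1,k) if s[i][4]>10] if n=="top" else "")
E
python3 go.py .729 .026 .43 175 0 -1; python3 go.py .729 .026 .31 175 0 -1
```

```text
top (233, 110) [([14, 9, 5, 9, 37], array([235.1, 108.9]))]
[array([0.7308, 0.0214, 0.335 ])]
[array([0.7375, 0.0222, 0.315 ])]
scene (224, 220) [([8, 10, 6, 13, 65], array([220.7, 221.5]))]


shift now-frame [ 46.03  13.49 -11.01] target-frame [-12.7   46.15 -11.43] turn [ 0.007 -0.007 -1.554]
ik [-5. 27. -3. 76.  1. 77. 77.] 0.0 29.9
shift now-frame [45.92 13.49  0.99] target-frame [-12.7   46.15   0.57] turn [ 0.007 -0.007 -1.554]
ik [ -0.  31. -11.  86.   6.  64.  73.] 0.0 43.1
```

```bash
python3 -m creep '[[0,0,-5.5,0,0,0,0],[0,0,-5.5,0,0,0,0],[5.75,1.7,0,0,0,0,0],[5.75,1.7,0,0,0,0,0],[5.75,1.7,0,0,0,0,0],[5.75,1.7,0,0,0,0,0],[5.75,1.7,0,0,0,0,0],[5.75,1.7,0,0,0,0,0],[5.75,1.7,0,0,0,0,0],[5.6,1.6,0,0,0,0,0],[0,0,0,0,0,-0.173,0],[0,0,0,0,0,-0.173,0],[0,0,0,0,0,-0.173,0],[0,0,0,0,0,-0.173,0],[0,0,0,0,0,-0.173,0],[0,0,0,0,0,-0.173,0],[0,0,0,0,0,-0.173,0],[0,0,0,0,0,-0.173,0],[0,0,0,0,0,-0.173,0],[0,0,0,0,0,0,0]]'; python3 go.py .7315 .023 .31 175 0 -1; python3 -c "
from h import *; print(tri((220.7,221.5),(235.1,108.9)))"
```

```text
clock: 34.62
tool_pos: [0.7292, 0.0219, 0.4271]
tcp_rot: [179.5, -0.2, 175.0]
contact_force: [1.3, -0.6, -0.6]
finger_gap: 0.0427
grasp_force: 0.0
shift now-frame [-0.26  0.03 11.71] target-frame [-0.22  0.13 11.71] turn [ 0.008 -0.003 -0.001]
ik [  7.  33. -22.  85.  13.  65.  67.] 0.0 41.6
[0.73684205 0.02217717 0.3165134 ]
```

```bash
python3 -m creep '[[-0.2,0.1,4,0,0,0,0],[0,0,4,0,0,0,0],[0,0,2.5,0,0,0,0],[0,0,1.2,0,0,0,0],[0,0,0,0,0,0,-0.3],[0,0,0,0,0,0,-0.3],[0,0,0,0,0,0,-0.3]]' 20; python3 -m creep '[[0.12,-1.68,0,0,0,0.14,-0.3],[0.12,-1.68,0,0,0,0.14,-0.3],[0.12,-1.68,0,0,0,0.14,-0.3],[0,0,0,0,0,0,-0.3]]'; python3 -c "
from h import *;print(manip.get_obs()['qpos'].round(1))"
```

```text
clock: 35.5
tool_pos: [0.7318, 0.026, 0.3128]
tcp_rot: [179.5, 0.1, 175.2]
contact_force: [-0.2, -0.4, -0.6]
finger_gap: 0.0297
grasp_force: 0.0
clock: 36.0
tool_pos: [0.7167, -0.0232, 0.3121]
tcp_rot: [179.6, -0.1, 151.1]
contact_force: [-0.2, -0.2, -0.3]
finger_gap: 0.0297
grasp_force: 0.0
[-5.4 30.   4.6 88.  -3.1 62.1 61.2]
```

```bash
python3 -m creep '[[0.12,-1.68,0,0,0,0.14,-0.3],[0.12,-1.68,0,0,0,0.14,-0.3],[0.12,-1.68,0,0,0,0.14,-0.3],[0.12,-1.68,0,0,0,0.14,-0.3],[0.12,-1.68,0,0,0,0.14,-0.3],[0.12,-1.68,0,0,0,0.14,-0.3],[0.12,-1.68,0,0,0,0.14,-0.3],[0,0,0,0,0,0,-0.3],[0,0,0,0,0,0,0.1],[0,0,0,0,0,0,0.1],[0,0,-3,0,0,0,0.1],[0,0,-5,0,0,0,0.1],[0,0,-5,0,0,0,0.1],[0,0,0,0,0,0,0.1]]'; python3 go.py .35 -.5 .45 86 0 -1
```

```text
clock: 37.75
tool_pos: [0.6233, -0.0855, 0.4446]
tcp_rot: [179.5, -0.4, 95.0]
contact_force: [-0.4, -0.1, -0.1]
finger_gap: 0.047
grasp_force: 0.0
shift now-frame [-38.88 -30.86  -1.06] target-frame [-43.25 -24.37  -0.54] turn [ 0.007 -0.008  0.158]
ik [45. 16.  6. 90. -2. 73. 48.] 0.0 33.6
```

Move the arm aside and take the final look.

```bash
python3 -m creep '[[-4.9,-3.8,0,0,0,0,0],[-4.9,-3.8,0,0,0,0,0],[-4.9,-3.8,0,0,0,0,0],[-4.9,-3.8,0,0,0,0,0],[-4.9,-3.8,0,0,0,0,0],[-4.9,-3.8,0,0,0,0,0],[-4.9,-3.8,0,0,0,0,0],[-4.9,-3.8,0,0,0,0,0],[0,0,0,0,0,0,0],[0,0,0,0,0,0,0]]'; python3 -c "
from h import *
for n in ('top','scene'): cv2.imwrite(f'raw_{n}12.png',manip.grab_frame(n))
a=cv2.resize(cv2.imread('raw_top12.png')[60:260,120:380],(520,400));b=cv2.resize(cv2.imread('raw_scene12.png')[130:270,160:258],(280,400))
cv2.imwrite('pics/f12.png',np.hstack([a,b]))"; python3 chk.py 12
```

```text
clock: 39.0
tool_pos: [0.3531, -0.5013, 0.4359]
tcp_rot: [180.0, -0.6, 95.0]
contact_force: [1.1, 1.0, -0.6]
finger_gap: 0.0426
grasp_force: 0.0
top [ 0.58  -0.187] [ 0.573 -0.293] len 0.106
scene [ 0.676 -0.302] [ 0.685 -0.192] len 0.11
scene [ 0.568 -0.299] [ 0.579 -0.191] len 0.109
```

View pics/f12.png

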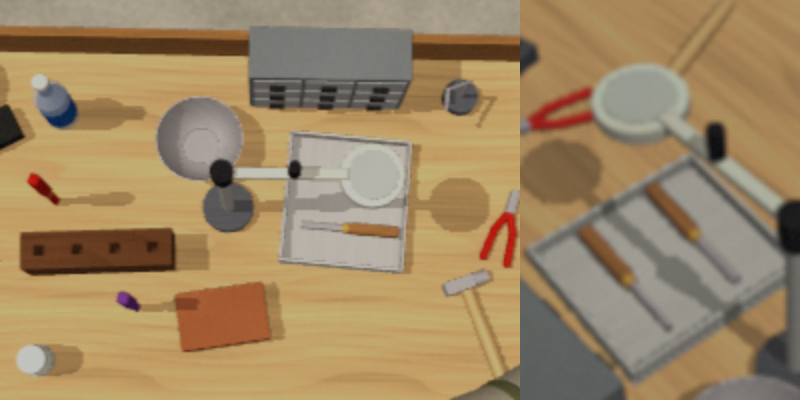

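Both files lie flat in the tray (the right half shows the pair), all four wells are empty, the lamp head (375,175) hangs over the tray, and the bystanders look unmoved. Handing in.

```bash
python3 -c "
from h import *
print(onz('top',(307.5,147.5),.29)); print(manip.finish_job())"
```

```text
[ 0.61748634 -0.21915267  0.29      ]
the job is handed in; nothing more can be done
None
```

I swung the lamp clear and laid both files from the block flat in the tray (the block held only two). I then swung the lamp back so its head hangs over the tray, left the rest of the bench alone, and handed the job in at about 39 s; no verdict came back.

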